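# Clamp a glued tool handle in the over-centre hand press

## Task

Take the pale wooden handle with the brass ferrule out of the rack and lower it gently, ferrule down, into the V-seat on the sloping bed of the hand press, so that it stands square on the bed, and let go. Then squeeze the press's two red-sleeved levers together until the resistance peaks, gives, and they snap over and stay shut on the ferrule, without crushing the levers, and leave the handle clamped there. Leave the other things on the bench where they are.

Things in the scene. Friction and masses are not known exactly. Their poses are not given: they have to be found in the camera images.
- handle: Loose tool handle, 70 g, 105 mm long: brass ferrule 22 mm across over its lowest 30 mm, pale wood above that swells to a round 26 mm from 62 to 101 mm up, then a blunt butt. Origin: centre of the ferrule's flat foot; z runs up its axis to the butt. Starts upright, ferrule down, in one of the rack's three holes. Grip it from above, near the butt.
- rack: Fixed wooden block 70 x 230 x 30 mm, long way along its y, with three holes 25 mm across and 15 mm deep at y = -80, 0 and +80 mm; origin at the centre of its underside. The handle may be in any hole; a red and a green handle of the same shape with steel ferrules are in the other two.
- press: The hand press's fixed plywood stand (base 170 x 130 mm), which carries the sloping bed. Origin: on the bench under the bed's origin. Its x (level) points away from the robot, give or take 0.3 rad of yaw. Either the press or the rack may be on the robot's left.
- bed: The press's dark steel bed, 110 mm up, tilted 30 degrees to face the robot (downhill is towards the robot). Origin: on its surface, where the centre of the seated ferrule's foot belongs. z: square out of the bed, up and towards the robot; x: uphill, away from the robot; y: across. The plate spans x -35 to 70 mm; a blue strap 47 mm high spans x 24 to 46 mm.
- v_seat (a point): Point on the bed's z, 16 mm out of its origin, mid-height of the V-seat: two aluminium plates 32 mm high on the downhill side, a V open uphill, that touch the seated ferrule 11 mm from its axis at 30 degrees either side of the bed's -x. A seated handle leans towards the robot along the bed's z and rests in the V by its own weight.
- lever_l (a joint): Lever on the bed's +y side, hinged about the bed's z at x = 35, y = 10 mm. 0: open; 0.15 rad: shut on its stop. Both levers are geared to one over-centre action: the push on each sleeve grows from 2 N to a peak of about 10 N (20 N if only one is pushed) near 0.06 rad; past 0.13 they snap shut and stay shut; let go before that they open again. Above 80 N a lever is crushed.
- lever_r (a joint): Lever on the bed's -y side, the mirror image: 0 open, 0.15 rad shut. The levers' brass jaws stand about 5 mm off each side of the ferrule when open and 0.5 mm when shut; levers and jaws lie between z = 18 and 42 mm of the bed's frame.
- grip_l (a point): Squeeze point: centre of the red sleeve on lever_l. Sleeve 66 mm along the lever, 11 mm thick, 24 mm high (bed z 18 to 42 mm); the point is 22 mm short of its free end; only air under it for 50 mm. Moves with the lever: bed frame about (-89, 27, 30) mm open, (-90, 8.5, 30) shut. Over the outsides of both sleeves here: 65 mm open, 28 mm shut.
- grip_r (a point): The same on lever_r (bed y negative).
- red_handle: bystander: red plastic handle with a steel ferrule in the rack, sized as the wooden one; origin at its foot
- green_handle: bystander: green plastic handle with a steel ferrule in the rack, sized as the wooden one; origin at its foot
- mallet: bystander: wooden mallet lying down, head 75 x 120 x 85 mm, shaft 28 mm thick reaching 220 mm along -y; origin under the head's centre
- stone: bystander: grey abrasive block 75 x 45 x 30 mm; origin under its centre
- glue: bystander: white bottle 54 mm across, 150 mm tall; origin under its centre
- tin: bystander: open aluminium tin 72 mm across, 50 mm tall; origin under its centre
- square: bystander: try square lying flat, dark wooden stock 100 x 22 x 16 mm and a steel blade 130 mm long; origin under the stock's centre
- driver: bystander: red screwdriver lying on the bench
- plane: bystander: small bench plane, 170 x 50 mm, about 80 mm tall; origin under its centre

How it is judged:
By the outcome, as a careful person would: the job done as asked, in the order asked, and still so for the second after the job is handed in, with the robot touching nothing.
It also fails if it takes over 51 s, if anything falls off the work surface, if the arm or the gripper's body presses on something with over 40 N, if the wrist force passes 120 N, or if a joint passes its speed limit or range.

## Robot

A 6-joint arm with a two-finger parallel gripper is mounted at the origin on the work surface. World frame = base frame: x ahead of the robot, y to its left, z up, the work surface at z = 0. Lengths are in m, angles in rad, forces in N, time in s.
With the tool pointing down it reaches from about 0.325 to 0.9 m from the base axis. Payload 6.1 kg.
Tool frame: the origin (TCP) lies midway between the tips of the shut fingers; the grasp point (between the pads) lies 19 mm behind it; z points along the fingers, y is the line along which they close (so a half turn about z gives the same grasp; the last joint's range is limited). The gripper opens to 85 mm and grips with 20 to 120 N. Pads are 22 mm wide; open, the fingers measure 114 mm over their backs; the gripper's body (76 mm by 85 mm) begins 54 mm behind the grasp point. The pads swing forward as they close: fully open they stand 13 mm farther back than shut.
Start: joints at [1.222, 0.22, 1.526, -0, 1.395, -0.126], TCP at [0.138, 0.61, 0.231] pointing down, gripper open.
Joint ranges: [-2.98, 2.98], [-0.91, 2.08], [0.09, 2.57], [-1.24, 4.39], [0.2, 2.65], [-2.68, 2.68]. Speed limits (rad/s): [2.57, 2.57, 3.01, 3.14, 3.14, 3.14].

## Interface

Orientations are given as [roll, pitch, yaw] about the fixed x, y, z axes, in that order (R = Rz(yaw) Ry(pitch) Rx(roll)).
In Python, from plant import movep, move_l, set_joints, gripper_to, hold, inverse_kinematics, observe, get_image, get_calibration, Unreachable, job_done gives the robot as it stands. Calls block until the motion is done:
- movep(position, orientation): joint-space move of the TCP to a pose.
- move_l(position, feed=0.15, rotation=None, max_force=None): straight line of the TCP; rotation=None keeps the orientation; feed is the mean speed in m/s. With max_force (N) it stops when the force on the tool has changed by that much, and returns True; else False.
- set_joints(angles): joint-space move.
- gripper_to(opening, f_grip=None): finger opening in m; f_grip is the grip in N (None keeps the last); returns when the fingers have stopped.
- hold(seconds).
- inverse_kinematics(position, orientation): joint angles nearest the present ones, or None.
- observe(): the state.
- get_image(name): name is "side" or "top" or "wrist"; returns (picture, depth): 400x640x3 uint8, red, green, blue; 400x640 float32, m along the optical axis (not along the pixel's ray), 0 where there is no reading.
- get_calibration(name): a dict with "intrinsics" (3x3 intrinsics, pixels), "world_from_camera" (4x4, takes a point from camera to world coordinates). Camera axes: x right, y down, z forward; pixel columns grow to the right and rows downward; lengths in m; the calibration is good to about 2 mm. A picture is of the moment at which its call begins: read the wrist's pose just before it. get_calibration takes no time and is no camera call; for the wrist camera it gives the pose at the moment of the call.
A pose or a line that the arm cannot do raises Unreachable and nothing moves.
- job_done(): hands the job in; it is judged then, once.
The state is a dict: "time_s": time; "q": joint angles; "joint_velocities": joint speeds; "joint_torque": joint torques, N m; "eef_pos": TCP position; "tcp_rot": TCP orientation; "ft_force": force on the tool from outside, world axes, zero at the start; "torque": the same for the moment, N m; "opening": finger opening in m; "grasp_force": force on a finger pad.
Only numpy, scipy, OpenCV 4.12 (cv2) and the standard library are available. Lean on these libraries where they do the work, as an engineer would, in place of code of your own. Each camera call takes 0.05 s, during which the arm holds its last target. There are 200 camera calls.

## Working session

There is one attempt and no reset: what is moved stays moved. The work goes in short steps, each a Python script; the robot and the scene stay as the last script left them, time stands still between calls to the robot, and variables do not carry over. Pictures are saved under pics/ and viewed, at most 10 in all, crops included, and the job is handed in when it is done.

```bash
mkdir -p pics; cat > h.py <<'E'
import numpy as np, cv2
from plant import *
def save(n,f,crop=None):
    im,d=get_image(n); np.savez('pics/'+f+'.npz',im=im,d=d,K=get_calibration(n)["intrinsics"],T=get_calibration(n)["world_from_camera"])
    cv2.imwrite('pics/'+f+'.png',im[:,:,::-1]); return im,d
def load(f):
    z=np.load('pics/'+f+'.npz'); im,d,K,T=z['im'],z['d'],z['K'],z['T']
    v,u=np.mgrid[:400,:640]; c=np.stack([(u-K[0,2])/K[0,0]*d,(v-K[1,2])/K[1,1]*d,d],-1)
    return im,d,c@T[:3,:3].T+T[:3,3],K,T
E
python3 - <<'E'
from h import *
for n in("top","side"):
    save(n,n+'0'); c=get_calibration(n); print(n,np.round(c["intrinsics"],1).tolist(),np.round(c["world_from_camera"],3).tolist())
s=observe();print(s)
E
```

```text
top [[405.7, 0.0, 315.0], [0.0, 405.7, 200.0], [0.0, 0.0, 1.0]] [[-0.01, -0.982, 0.188, 0.314], [-1.0, 0.007, -0.018, 0.091], [0.016, -0.189, -0.982, 1.381], [0.0, 0.0, 0.0, 1.0]]
side [[435.3, 0.0, 329.8], [0.0, 435.3, 195.5], [0.0, 0.0, 1.0]] [[0.98, -0.105, 0.167, 0.34], [-0.197, -0.583, 0.788, -1.031], [0.014, -0.806, -0.592, 0.939], [0.0, 0.0, 0.0, 1.0]]
{'time_s': 0.1, 'q': array([ 1.22187439e+00,  2.21142090e-01,  1.52750434e+00, -2.21238741e-05,
        1.39471179e+00, -1.26118658e-01]), 'joint_velocities': array([-0.00022621, -0.00131518, -0.00170911, -0.00088552, -0.00172935,
       -0.00142602]), 'joint_torque': array([ 7.21974302e-04, -4.98249972e+01, -3.90548158e+01, -1.93478036e-04,
        5.72418066e-03,  7.14495513e-05]), 'eef_pos': array([0.137935  , 0.60902371, 0.23030781]), 'tcp_rot': array([-3.13983838e+00, -2.00478044e-04,  2.91879309e+00]), 'ft_force': array([0.06512367, 1.39656182, 0.22883209]), 'torque': array([-0.0123642 , -0.00568123,  0.04986804]), 'grasp_force': 0.0, 'opening': 0.0854996606225999}
```

View pics/top0.png

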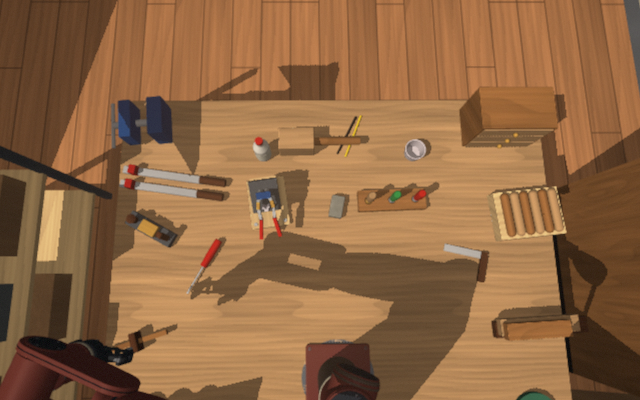

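View pics/side0.png

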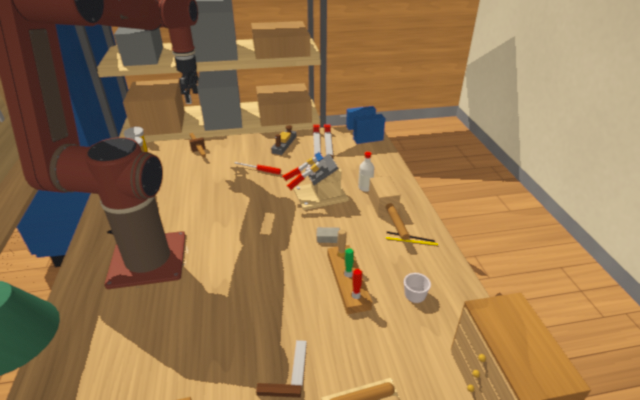

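The top view shows the press on the left, with red sleeves near (262,228) and (277,226) and the strap near (265,198). The rack is on the right, with the pale handle at (371,197), green at (396,196) and red at (421,195). I'll measure these roughly, then look closer with the wrist camera.

```bash
python3 - <<'E'
from h import *
im,d,P,K,T=load('top0')
hsv=cv2.cvtColor(im,cv2.COLOR_RGB2HSV).astype(int); H,S,V=[hsv[...,i] for i in range(3)]
def box(m,x0,x1,y0,y1):
    b=np.zeros_like(m); b[y0:y1,x0:x1]=1; return m&b&(d>0)
red=((H<6)|(H>174))&(S>170)&(V>90)
for nm,m in(("sl_l",box(red,255,270,212,240)),("sl_r",box(red,270,285,212,240)),("strap",box((H>100)&(H<125)&(S>120),250,285,180,215)),("red",box(red,410,430,185,205)),("green",box((H>50)&(H<80)&(S>120),385,405,185,206))):
    p=P[m]; print(nm,len(p),np.round(np.median(p,0),3),np.round(p.min(0),3),np.round(p.max(0),3))
b=P[185:205,362:382]; m=(b[...,2]>.06)&(b[...,2]<.2); p=b[m];print('wood',len(p),np.median(p,0).round(3),p.max(0).round(3),p.min(0).round(3))
c=get_calibration("wrist");print(c["intrinsics"]);
T=c["world_from_camera"];s=observe()
from scipy.spatial.transform import Rotation as R
Rt=R.from_euler('xyz',s['tcp_rot']).as_matrix();print(np.round(Rt.T@T[:3,:3],3),np.round(Rt.T@(T[:3,3]-s['eef_pos']),4))
E
```

```text
sl_l 56 [0.467 0.239 0.108] [0.44  0.236 0.088] [0.494 0.244 0.125]
sl_r 68 [0.473 0.189 0.103] [ 0.446  0.178 -0.009] [0.505 0.201 0.124]
strap 34 [0.563 0.226 0.168] [0.555 0.209 0.161] [0.573 0.246 0.175]
red 75 [ 0.573 -0.268  0.116] [ 0.564 -0.285  0.062] [ 0.587 -0.259  0.124]
green 60 [ 0.57  -0.189  0.117] [ 0.561 -0.203  0.074] [ 0.586 -0.18   0.125]
wood 75 [ 0.567 -0.11   0.117] [ 0.582 -0.1    0.127] [ 0.557 -0.124  0.06 ]
[[340.22308559   0.         314.79450728]
 [  0.         340.22308559 197.82931464]
 [  0.           0.           1.        ]]
[[-0.    -0.966 -0.258]
 [ 1.     0.    -0.   ]
 [ 0.    -0.258  0.966]] [ 0.0656  0.     -0.1419]
```

```bash
cat >> h.py <<'E'
from scipy.spatial.transform import Rotation as Ro
def bedR(y):  # columns: bed x,y,z in world
    return Ro.from_euler('z',y).as_matrix()@Ro.from_euler('y',-np.pi/6).as_matrix()
def toolrpy(y): # tool z=-bed z, tool x=-bed x, tool y=bed y
    B=bedR(y); return Ro.from_matrix(np.c_[-B[:,0],B[:,1],-B[:,2]]).as_euler('xyz')
E
python3 - <<'E'
from h import *
O=np.array([.557,.225,.110]);y=.13;B=bedR(y);r=toolrpy(y)
print(r)
for p in([-20,0,140],[0,0,66],[-89,0,8]):print(p,inverse_kinematics(O+B@(np.array(p)/1e3),r))
print(inverse_kinematics([.567,-.11,.081],[np.pi,0,np.pi]))
movep(O+B@[-.02,0,.14],r); save("wrist","wp1")
rk=[np.pi,0,-3.05]
print(observe()['time_s'],inverse_kinematics([.567,-.11,.25],rk))
movep([.567,-.11,.25],rk); save("wrist","wr1");print(observe()['time_s'],observe()['q'])
cv2.imwrite('pics/both.png',np.hstack([cv2.imread('pics/wp1.png')[:,120:520],cv2.imread('pics/wr1.png')[:,120:520]]))
E
```

```text
[-3.14159265  0.52359878 -3.01159265]
[-20, 0, 140] [ 0.34219795 -0.42516445  2.22550579 -0.14286028  0.83251868 -1.28983367]
[0, 0, 66] [ 0.31386154 -0.20395497  2.16711762 -0.14821341  0.66751294 -1.29439152]
[-89, 0, 8] [ 0.33852039 -0.15036665  2.33057217 -0.23614598  0.45829004 -1.17701443]
[-0.32813373  0.26279277  1.77564847  0.          1.10315142 -1.89893006]
2.0083 [-0.32813373  0.09564155  1.63126766  0.          1.41468344 -1.99052271]
3.3417 [-3.25838687e-01  9.45207163e-02  1.63267435e+00  3.32250447e-04
  1.41445791e+00 -1.99000329e+00]
```

View pics/both.png

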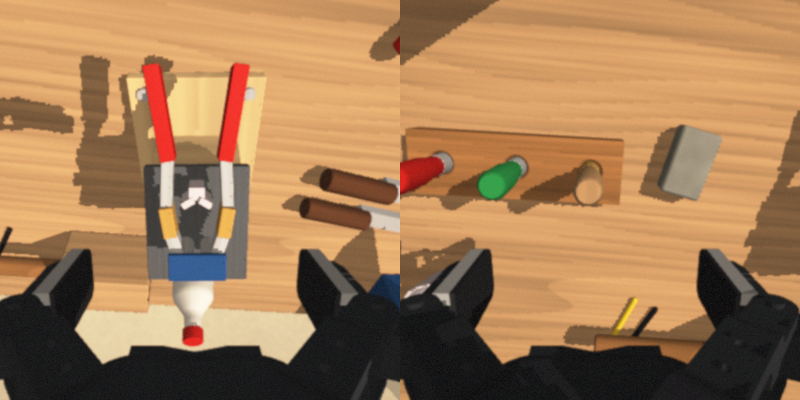

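The left half shows the press head-on: sleeves at crop columns 152 to 167 and 227 to 240 (rows 65 to 160), strap at rows 253 to 280, and the V near (197,195). The right half shows the rack, with the wooden handle's butt near (589,185). Next I'll measure both.

```bash
cat > m.py <<'E'
from h import *
def masks(f):
    im,d,P,K,T=load(f)
    hsv=cv2.cvtColor(im,cv2.COLOR_RGB2HSV).astype(int); return im,d,P,K,T,hsv[...,0],hsv[...,1],hsv[...,2]
def cc(m,x0,x1,y0,y1):
    b=np.zeros(m.shape,bool); b[y0:y1,x0:x1]=1; m=(m&b).astype(np.uint8)
    n,l,s,_=cv2.connectedComponentsWithStats(m); return l==1+np.argmax(s[1:,4])
def ray(uv,K,T,n,c): # plane n.x=c
    uv=np.atleast_2d(uv); r=np.c_[(uv-[K[0,2],K[1,2]])/K[0,0],np.ones(len(uv))]@T[:3,:3].T
    return T[:3,3]+r*((c-T[:3,3]@n)/(r@n))[:,None]
E
python3 - <<'E'
from m import *
im,d,P,K,T,H,S,V=masks('wp1')
red=((H<6)|(H>174))&(S>170)&(V>90)
A=cc(red,255,300,50,175); Bm=cc(red,330,375,50,175); st=cc((H>100)&(H<125)&(S>120),270,360,240,290)
O=np.array([.557,.225,.110]);y=.13
for it in range(3):
    B=bedR(y); n=B[:,2]
    def tb(m,z):
        v,u=np.nonzero(m); return (ray(np.c_[u,v],K,T,n,O@n+z)-O)@B
    a=tb(A,.0418);b=tb(Bm,.0418);s=tb(st,.047)
    xs=np.arange(-.105,-.05,.002); mid=[]
    for x in xs:
        ai=a[abs(a[:,0]-x)<.0015];bi=b[abs(b[:,0]-x)<.0015]
        mid.append(((ai[:,1].min()+bi[:,1].max())/2,bi[:,1].max()-ai[:,1].min()))
    mid=np.array(mid); 
    sm=(s[:,1].min()+s[:,1].max())/2
    print('mid',np.polyfit(xs,mid[:,0],1),mid[:,0].mean(),'width at -.089',np.interp(-.089,xs,mid[:,1]),'strap y',sm,'x',s[:,0].min(),s[:,0].max(),'sleeves x',a[:,0].min(),a[:,0].max(),b[:,0].min(),b[:,0].max())
    dl=np.arctan2(sm-mid[:,0].mean(),.035-xs.mean()); O=O+B[:,1]*sm; y+=dl
    O=O+B[:,0]*((a[:,0].min()+b[:,0].min())/2+.1108)*1 - B[:,1]*.035*dl
    O[2]=.110 if False else O[2]
    # keep height: slide back on bed plane offset
    O=O-np.array([0,0,0]); print(O.round(4),round(y,4))
for nm,m,z in(('A',A,.042),('B',Bm,.042),('strap',st,.047)):
    p=(P[m&(d>0)]-O)@bedR(y); print(nm,np.median(p,0).round(4))
im,d,P,K,T,H,S,V=masks('wr1')
b=np.zeros(d.shape,bool); b[150:215,480-280+200:520]=1  # crop x 400.. -> full
m=(P[...,2]>.09)&(P[...,2]<.135)
n_,l,s,_=cv2.connectedComponentsWithStats(m.astype(np.uint8))
for i in range(1,n_):
    if s[i,4]>60:
        k=l==i; q=P[k]; t=k&(P[...,2]>.113); v,u=np.nonzero(t)
        (c,r)=cv2.minEnclosingCircle(np.c_[u,v].astype(np.float32)); print(s[i],np.median(im[k],0),'top',q[:,2].max().round(4),np.percentile(q[:,2],98).round(4),c,r,ray(c,K,T,np.array([0,0,1.]),.118).round(4),np.median(P[t],0).round(4))
rk=cc((abs(P[...,2]-.03)<.006),200,520,100,230); v,u=np.nonzero(rk)
rect=cv2.minAreaRect(P[rk][:,:2].astype(np.float32)*1000);print('rack',rect)
E
```

```text
mid [0.00899002 0.00205009] 0.001348871040519152 width at -.089 0.06452938724153248 strap y 0.002442342315526428 x 0.020873354767114917 0.04242787597358341 sleeves x -0.11357105943966575 -0.048367541514200516 -0.1136003513605401 -0.04838775077727901
[0.5543 0.2268 0.1086] 0.1397
mid [0.00047554 0.00011946] 8.236515340350838e-05 width at -.089 0.06450917691252273 strap y 0.00020257171102504475 x 0.023548849753012552 0.04513106290928455 sleeves x -0.1110331775182224 -0.04575836162627431 -0.11058375565234707 -0.04540885582592208
[0.5543 0.2269 0.1086] 0.1407
mid [-4.06917976e-04 -2.34983053e-05] 8.241296841509002e-06 width at -.089 0.06450938048095577 strap y 2.2261499765238724e-05 x 0.02354417639354013 0.045130358176054756 sleeves x -0.11105163748954217 -0.0457690521288071 -0.11054954802888016 -0.045378999129097736
[0.5543 0.227  0.1086] 0.1409
A [-0.0803 -0.0249  0.0423]
B [-0.0798  0.0252  0.0424]
strap [0.0339 0.0001 0.0473]
[ 100  160   46   35 1195] [181.  35.  29.] top 0.1215 0.1205 (115.0, 179.5) 16.77060890197754 [[ 0.5742 -0.2725  0.118 ]] [ 0.5736 -0.2718  0.1189]
[196 165  39  35 969] [ 52. 143.  67.] top 0.1218 0.1206 (211.61863708496094, 184.55084228515625) 15.825684547424316 [[ 0.5711 -0.1934  0.118 ]] [ 0.571  -0.193   0.1189]
[293 170  30  36 855] [199. 146.  95.] top 0.1218 0.1204 (307.4375, 190.0859375) 15.302123069763184 [[ 0.5684 -0.1143  0.118 ]] [ 0.5682 -0.1143  0.1189]
[ 617  172   23  120 1378] [98. 77. 52.] top 0.1139 0.1111 (639.0, 286.5) 4.500100135803223 [[0.6293 0.1891 0.118 ]] [0.632  0.1944 0.1136]
rack ((570.8289794921875, -155.88372802734375), (70.51094055175781, 152.91566467285156), 1.9542258977890015)
```

```bash
python3 - <<'E'
from h import *
rk=[np.pi,0,-3.10]; x,y=.5683,-.1143
gripper_to(.055,40)
movep([x,y,.15],rk); move_l([x,y,.081],.1)
gripper_to(.0,40); s=observe(); print(s['opening'],s['grasp_force'],s['ft_force'])
move_l([x,y,.2],.12); s=observe(); print(s['opening'],s['grasp_force'],s['ft_force'],s['time_s'])
save("wrist","g1"); 
O=np.array([.5542,.2270,.1092]);yw=.141;B=bedR(yw);r=toolrpy(yw)
movep(O+B@[.004,0,.066+.075],r); s=observe();print(s['ft_force'],s['eef_pos'],s['time_s'])
save("wrist","g2");save("side","g3")
a=cv2.imread('pics/g2.png')[:,120:520]; b=cv2.resize(cv2.imread('pics/g3.png')[120:220,270:370],(400,400),interpolation=cv2.INTER_CUBIC)
cv2.imwrite('pics/g.png',np.hstack([a,b]))
E
```

```text
0.024710257853792637 39.70437540127023 [0.03157119 1.02504224 3.92932665]
0.02480066951637788 39.49618286156692 [ 0.05359845  0.36343467 -0.88345021] 6.5917
[-0.38972985 -0.67332328 -1.70139819] [0.48842409 0.2170456  0.23355697] 7.9417
```

View pics/g.png

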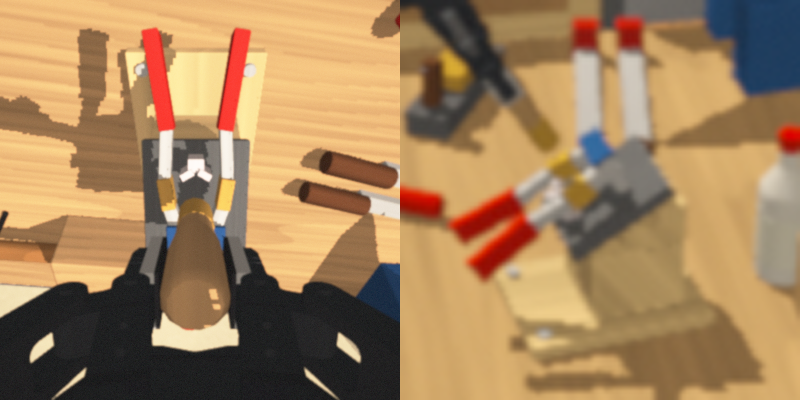

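The handle is held nearly along the tool axis, with the ferrule near crop (198,210) above the seat. I'll measure its tilt in the hand from the depth image.

```bash
python3 - <<'E'
from m import *
im,d,P,K,T,H,S,V=masks('g2')
s=observe(); R=Ro.from_euler('xyz',s['tcp_rot']).as_matrix()
Q=(P-s['eef_pos'])@R   # tool frame
m=(d>0)&(abs(Q[...,1])<.02)&(abs(Q[...,0])<.03)&(Q[...,2]<.08)&(Q[...,2]>-.045)&(H>5)&(H<30)
for z in np.arange(-.04,.075,.01):
    k=m&(abs(Q[...,2]-z)<.004); q=Q[k]
    if len(q)>8: print(round(z,3),len(q),'y mid',((np.percentile(q[:,1],2)+np.percentile(q[:,1],98))/2).round(4),'w',np.ptp(np.percentile(q[:,1],[2,98])).round(4),'xfront',np.percentile(q[:,0],97).round(4))
E
```

```text
-0.04 3115 y mid 0.0 w 0.0299 xfront 0.0115
-0.03 1173 y mid 0.0001 w 0.0365 xfront 0.0122
-0.02 787 y mid -0.0 w 0.0368 xfront 0.0123
-0.01 619 y mid -0.0 w 0.0368 xfront 0.0123
0.0 329 y mid -0.0001 w 0.0325 xfront 0.0124
0.01 140 y mid 0.0005 w 0.0176 xfront 0.0122
0.02 108 y mid 0.0005 w 0.0174 xfront 0.011
0.03 144 y mid -0.0001 w 0.0178 xfront 0.0101
0.04 192 y mid 0.0002 w 0.0202 xfront 0.0105
0.05 123 y mid 0.0003 w 0.0197 xfront 0.0106
0.06 107 y mid 0.0002 w 0.0196 xfront 0.0107
```

```bash
python3 - <<'E'
from h import *
O=np.array([.5542,.2270,.1092]);B=bedR(.141)
def loc():
    s=observe();return ((s['eef_pos']-O)@B*1e3).round(2),(s['ft_force']@B).round(2),s['time_s']
print(loc())
print(move_l(O+B@[.003,0,.066+.02],.08,max_force=6),loc())
print(move_l(O+B@[.003,0,.066+.003],.03,max_force=5),loc())
hold(.2);print(loc())
print('slide',move_l(O+B@[-.004,0,.066+.003],.015,max_force=2.5),loc())
p=observe()['eef_pos']
print('down',move_l(p-B[:,2]*.006,.012,max_force=3),loc())
hold(.3);print(loc())
save("wrist","s1")
E
```

```text
(array([  4.66,  -0.97, 140.74]), array([-0.52,  0.31, -1.41]), 8.0417)
False (array([ 3.33,  0.  , 86.17]), array([-1.13,  0.31, -0.88]), 8.8833)
False (array([2.91e+00, 1.00e-02, 6.89e+01]), array([-0.59, -0.69, -1.37]), 9.6)
(array([3.230e+00, 2.000e-02, 6.917e+01]), array([-1.24, -0.33, -0.62]), 9.8)
slide True (array([-9.000e-01,  1.000e-02,  6.916e+01]), array([ 2.74, -0.02,  0.41]), 10.175)
down True (array([-0.65, -0.14, 67.58]), array([ 0.49, -0.04,  3.59]), 10.4583)
(array([-0.62, -0.16, 67.6 ]), array([-0.12, -0.12,  4.02]), 10.7583)
```

Contact with the V and then the bed came within about 1.5 mm of prediction. Now I'll release and look.

```bash
python3 - <<'E'
from h import *
O=np.array([.5542,.2270,.1092]);B=bedR(.141)
gripper_to(.030);gripper_to(.055); hold(.3)
p=observe()['eef_pos']
move_l(p+B[:,2]*.08,.12)
p=O+B@[-.089,0,.150]
move_l(p,.15); hold(.2)
print(observe()['time_s'])
save("wrist","r1"); save("side","r2")
a=cv2.imread('pics/r1.png')[:,120:520]; b=cv2.resize(cv2.imread('pics/r2.png')[120:220,270:370],(400,400),interpolation=cv2.INTER_CUBIC)
cv2.imwrite('pics/r.png',np.hstack([a,b]))
from m import masks,cc
im,d,P,K,T,H,S,V=masks('r1')
Q=(P-O)@B
m=(d>0)&(abs(Q[...,1])<.02)&(abs(Q[...,0])<.04)
for z in np.arange(.03,.11,.01):
    q=Q[m&(abs(Q[...,2]-z)<.004)]
    if len(q)>5: print(round(z,3),len(q),'y',((np.percentile(q[:,1],2)+np.percentile(q[:,1],98))/2).round(4),'w',np.ptp(np.percentile(q[:,1],[2,98])).round(4),'xfront',np.percentile(q[:,0],3).round(4),'zmax',q[:,2].max().round(4))
red=((H<6)|(H>174))&(S>170)&(V>90)&(d>0)
for sg in(1,-1):
    k=red&(Q[...,1]*sg>0)&(Q[...,1]*sg<.05)&(abs(Q[...,2]-.042)<.006)&(abs(Q[...,0]+.089)<.004); q=Q[k];print(sg,len(q),np.percentile(q[:,1],[2,98]).round(4),np.median(q[:,2]).round(4))
E
```

```text
13.4583
0.03 540 y -0.0004 w 0.0364 xfront -0.0244 zmax 0.034
0.04 655 y -0.0 w 0.0397 xfront -0.0364 zmax 0.0439
0.05 256 y -0.0002 w 0.0392 xfront -0.0124 zmax 0.0539
0.06 149 y -0.0003 w 0.0238 xfront -0.0137 zmax 0.0639
0.07 202 y -0.0003 w 0.0243 xfront -0.0138 zmax 0.074
0.08 234 y -0.0004 w 0.0245 xfront -0.0139 zmax 0.084
0.09 254 y -0.0003 w 0.0241 xfront -0.0138 zmax 0.094
0.1 462 y -0.0005 w 0.0236 xfront -0.0136 zmax 0.104
1 152 [0.0209 0.0318] 0.0417
-1 151 [-0.032  -0.0215] 0.0417
```

View pics/r.png

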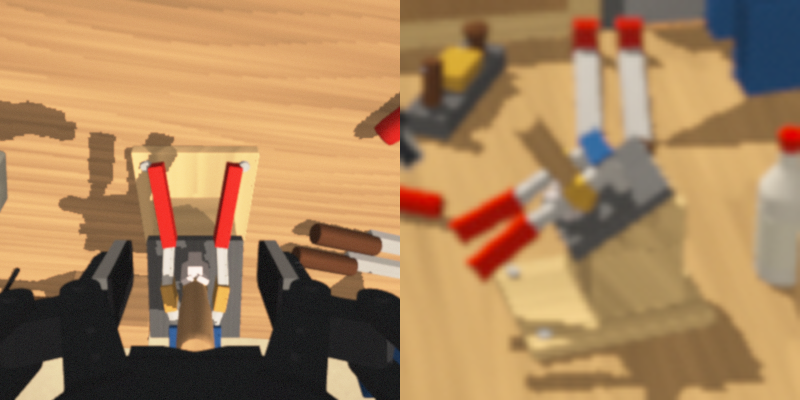

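The handle stands square: its front sits at x = -13.7 to -13.9 mm over its height, and y is about -0.3 mm. Sleeves are centred and 64 mm over the outsides, so I'll squeeze.

```bash
python3 - <<'E'
from h import *
O=np.array([.5542,.2270,.1092]);B=bedR(.141)
def loc():
    s=observe();return ((s['eef_pos']-O)@B*1e3).round(2),(s['ft_force']@B).round(2),round(s['opening'],4),s['grasp_force'],s['time_s']
gripper_to(.085)
print(move_l(O+B@[-.0895,0,.06],.1,max_force=6),loc())
print(move_l(O+B@[-.0895,0,.007],.05,max_force=6),loc())
if abs(loc()[0][2]-7)<2:
    for o in(.066,.060,.052,.045,.038,.032,.026):
        gripper_to(o,32); print(o,loc())
E
```

```text
False (array([-8.911e+01,  8.000e-02,  6.029e+01]), array([-0.09,  0.47, -0.82]), 0.0848, 0.0, 15.0167)
False (array([-8.922e+01,  5.000e-02,  7.190e+00]), array([-0.26,  0.65, -0.88]), 0.0849, 0.0, 16.225)
0.066 (array([-8.908e+01,  3.000e-02,  7.230e+00]), array([ 0.67, -1.48,  0.52]), 0.0663, 1.7931805568514392, 16.5583)
0.06 (array([-8.908e+01,  2.000e-02,  7.190e+00]), array([ 0.46, -1.2 ,  5.07]), 0.0601, 7.128737401217222, 16.7917)
0.052 (array([-8.907e+01,  3.000e-02,  7.290e+00]), array([ 0.25, -0.66,  8.83]), 0.0521, 9.229257968254387, 17.0333)
0.045 (array([-8.919e+01,  1.000e-02,  7.230e+00]), array([ 0.14, -1.93,  7.8 ]), 0.0448, 7.751556801376864, 17.2667)
0.038 (array([-89.8 ,   0.  ,   6.86]), array([ 0.23, -0.15, -0.34]), 0.0377, 0.0, 17.5083)
0.032 (array([-8.969e+01, -1.000e-02,  6.890e+00]), array([ 0.08,  0.26, -0.82]), 0.0321, 0.0, 17.75)
0.026 (array([-8.965e+01, -8.000e-02,  7.010e+00]), array([-1.21, -0.13,  3.16]), 0.0265, 30.544944405555725, 17.9667)
```

```bash
python3 - <<'E'
from h import *
O=np.array([.5542,.2270,.1092]);B=bedR(.141)
gripper_to(.085); p=observe()['eef_pos']
print(move_l(p+B[:,2]*.145,.12,max_force=8)); hold(.3)
print(observe()['time_s'],observe()['ft_force'])
save("wrist","f1"); save("side","f2"); save("top","f3")
a=cv2.imread('pics/f1.png')[:,120:520]; b=cv2.resize(cv2.imread('pics/f2.png')[120:320,250:450],(400,400),interpolation=cv2.INTER_CUBIC)
cv2.imwrite('pics/f.png',np.hstack([a,b]))
from m import masks
im,d,P,K,T,H,S,V=masks('f1'); Q=(P-O)@B
m=(d>0)&(abs(Q[...,1])<.02)&(abs(Q[...,0])<.04)
for z in(.06,.07,.08,.09,.1):
    q=Q[m&(abs(Q[...,2]-z)<.004)]
    if len(q)>5: print(z,'y',((np.percentile(q[:,1],2)+np.percentile(q[:,1],98))/2).round(4),'xfront',np.percentile(q[:,0],3).round(4))
red=((H<6)|(H>174))&(S>170)&(V>90)&(d>0)
for sg in(1,-1):
    q=Q[red&(Q[...,1]*sg>0)&(Q[...,1]*sg<.05)&(abs(Q[...,2]-.042)<.006)&(abs(Q[...,0]+.089)<.004)];print(sg,len(q),np.percentile(q[:,1],[2,98]).round(4))
E
```

```text
False
20.225 [ 0.1281489   0.36951956 -0.0439647 ]
0.06 y -0.0005 xfront -0.0131
0.07 y -0.0005 xfront -0.0134
0.08 y -0.0001 xfront -0.0135
0.09 y -0.0003 xfront -0.0134
0.1 y -0.0003 xfront -0.0134
1 130 [0.0039 0.0131]
-1 132 [-0.013  -0.0038]
```

View pics/f.png

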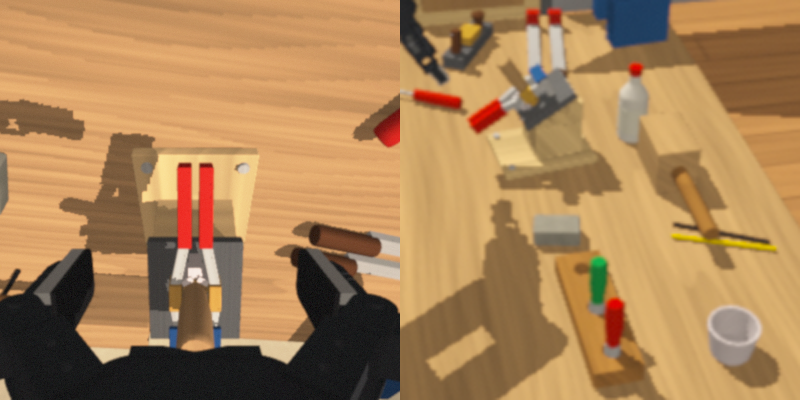

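The levers are shut: sleeves at crop (184,205) and (207,205), 26 mm over the outsides. The handle stands square, and the other items on the bench haven't moved.

```bash
python3 -c "
from h import *
print(job_done())"
```

```text
the job is handed in; nothing more can be done
None
```

The wooden handle stands square in the V-seat with the levers snapped shut on its ferrule (about 31 N at most on the finger pads), nothing else on the bench appears to have moved, and the job was handed in at about 20 s.

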